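Twist the yellow-barred strainer cup home in the injector bench's filter holder

ROBOT

A 7-joint arm with a two-finger parallel gripper is mounted at the origin on the work surface. World frame = base frame: x ahead of the robot, y to its left, z up, the work surface at z = 0. Lengths are in m, angles in rad, forces in N, time in s.
With the tool pointing down it reaches from about 0.425 to 0.925 m from the base axis. Payload 6.8 kg.
Tool frame: the origin (TCP) lies on the centre line of the jaws, within the pads' length; the fingertips stand 17 mm ahead of it and the grasp point (between the pads) lies 2 mm behind it; z points along the fingers, x is the direction in which the jaws open and shut, and the axes are right-handed (so a half turn about z gives the same grasp; the last joint's range is limited). The gripper opens to 85 mm and grips with 20 to 120 N. Pads are 22 mm wide; open, the fingers measure 114 mm over their backs; the gripper's body (76 mm by 85 mm) begins 54 mm behind the grasp point. The pads swing forward as they close: fully open they stand 13 mm farther back than shut.
Start: joints at [1.091, 0.477, 0.022, 1.555, -0.011, 1.109, -0.083], TCP at [0.245, -0.629, 0.248] pointing down, gripper open.
Joint ranges: [-2.96, 2.96], [-0.34, 2.1], [-1.41, 1.46], [0.24, 2.44], [-1.37, 4.51], [0.17, 1.92], [-2.96, 2.96]. Speed limits (rad/s): [2.39, 2.39, 3.14, 3.14, 3.14, 3.14, 3.14].

INTERFACE

Orientations are given as a rotation vector (axis times angle).
In Python, from bench import r gives the robot as it stands.
- The arm moves only by the tool arm_command, never from a script. Its argument "increments" is a list of rows, each a list of 3 entries, a list of its own where there are three numbers: the shift along the world's x, y, z in m, then the turn, a rotation vector about the world's x, y, z in rad, then the opening in per cent of the stroke, from 0 (shut) to 100 (fully open). A call has 1 to 10 rows; each row is the pose to reach, as a shift and turn from the pose commanded when the call began; what a row does not reach only later rows make up. A row lasts 1/10 s, in which the tool goes at most 50 mm and 8.59 degrees, less where a joint would pass 70% of its speed; a pose out of reach is approached as far as the arm can. A call with a gripper value outside its range is refused whole. The fingers move at their own pace and stop on an object; "newtons" is the grip in N (left out, the last holds). Time passes only in rows, so rows that repeat a pose let the fingers close. It gives the time, the measured TCP pose, the force and the opening at its end, in the units of the state.
- r.get_obs(): the state, without advancing time (a new reading comes with each control period).
- r.grab_frame(name): name is "scene" or "side" or "wrist"; returns the picture (420x560x3 uint8, blue, green, red); there is no depth.
- r.camera_model(name): a dict with "camera_matrix" (3x3 intrinsics, pixels), "camera_from_world" (4x4, takes a point from world to camera coordinates). Camera axes: x right, y down, z forward; pixel columns grow to the right and rows downward; lengths in m; the calibration is good to about 2 mm. A picture is of the moment at which its call begins: read the wrist's pose just before it. camera_model takes no time and is no camera call; for the wrist camera it gives the pose at the moment of the call.
- r.hand_in(): hands the job in, once; it reports no verdict.
The state is a dict: "clock": time; "joints": joint angles; "qvel": joint speeds; "tau": joint torques, N m; "tcp_pos": TCP position; "orientation": TCP orientation; "contact_force": force on the tool from outside, world axes, zero at the start; "moment": the same for the moment, N m; "grip_width": finger opening in m.
Only numpy, scipy, OpenCV 4.12 (cv2) and the standard library are available. Lean on these libraries where they do the work, as an engineer would, in place of code of your own. Each camera call takes 0.05 s, during which the arm holds its last target. There are 200 camera calls.

TASK

Put the strainer cup with the yellow grip bar upright into the filter holder: start it in the mouth with its bar turned well across the white lines on the holder's plate (at least 45 degrees off them), then press and twist it down past the snug spring pads until it bottoms out with its bar lying along the white lines, and let go. Leave the red-barred and blue-barred cups standing where they are.

Things in the scene. Friction and masses are not known exactly. Their poses are not given: they have to be found in the camera images.
- cup_yellow: Cup to seat: loose upright metal strainer cup, 0.25 kg, 44 mm diameter, rim 50 mm up; lowest 9 mm taper to 32 mm. On two uprights over the rim a YELLOW grip bar crosses the axis: 50 mm long (cup x), 12 mm wide (y, grip here), 68 to 92 mm above the underside. Origin: centre of underside; z up. The holder's black pads grip it: 10 to 20 N to press it straight, less if twisted; 0.3 N m.
- cup_red: Bystander: a cup of the same shape with a RED bar, loose, standing on the bench. Same origin and axes.
- cup_blue: Bystander: a cup of the same shape with a BLUE bar, loose, standing on the bench. Same origin and axes.
- holder: Fixed holder: dark grey plate 140 x 110 x 10 mm, round aluminium housing (74 mm) at its centre. Origin: bench height, on the bore axis; z up. Funnel mouth 66 mm wide at the rim, 66 mm up; bore 50 mm wide from 52 mm up to its floor 20 mm up, where the cup's underside rests. 4 spring pads 44 mm up narrow it to 39 mm. No thread or turning stop. White lines on the plate either side, along x.
Mind the look-alikes: they are no part of the job. What is shaped like the holder but purple is not meant.

How it is judged:
By the outcome, as a careful person would: the job done as asked, in the order asked, and still so for the second after the job is handed in, with the robot touching nothing.
It also fails if it takes over 42 s, if anything falls off the work surface, if the arm or the gripper's body presses on something with over 40 N, if the wrist force passes 120 N, or if a joint passes its speed limit or range.

## Working session

There is one attempt and no reset: what is moved stays moved. The work goes in short steps, Python scripts to look and compute and a tool call to move; the robot and the scene stay as the last step left them, time stands still between calls to the robot, and variables do not carry over. Pictures are saved under pics/ and viewed, about 8 in all and at most 12, crops included, and the job is handed in when it is done.

Besides the shell and the picture viewer there is one more tool, called after "Emit:" as name(argument=value, ...) on one line, values as JSON. arm_command: Moves the arm, as the interface text tells. Its arguments: {"type":"object","properties":{"increments":{"type":"array","items":{"type":"array"}},"newtons":{"type":"number"}},"required":["increments"]}

```bash
mkdir -p pics
python3 - <<'E'
from bench import r
import cv2,numpy as np
o=r.get_obs();print({k:np.round(v,3).tolist() for k,v in o.items()})
for n in("scene","side"):
    f=r.grab_frame(n);cv2.imwrite(f"pics/{n}0.png",f);m=r.camera_model(n);print(n,m["camera_matrix"],np.round(m["camera_from_world"],4))
E
```

```text
{'clock': 0.0, 'joints': [1.091, 0.478, 0.022, 1.556, -0.012, 1.109, -0.083], 'qvel': [-0.002, 0.002, -0.001, 0.0, -0.001, 0.001, 0.0], 'tau': [0.001, -59.646, 1.608, -28.119, 0.013, 0.009, 0.0], 'tcp_pos': [0.245, -0.628, 0.247], 'orientation': [-2.593, 1.772, 0.003], 'contact_force': [0.585, -0.235, 0.068], 'moment': [-0.039, 0.011, -0.002], 'grip_width': 0.086}
scene [[505.23652171   0.         279.91121532]
 [  0.         505.23652171 208.10005738]
 [  0.           0.           1.        ]] [[ 0.8177  0.5757 -0.0033 -0.4186]
 [ 0.328  -0.4705 -0.8192 -0.104 ]
 [-0.4731  0.6687 -0.5736  1.2006]
 [ 0.      0.      0.      1.    ]]
side [[397.38260185   0.         274.84633542]
 [  0.         397.38260185 212.43336543]
 [  0.           0.           1.        ]] [[-0.9168 -0.3994 -0.0018  0.4835]
 [-0.2995  0.6904 -0.6586  0.1603]
 [ 0.2643 -0.6032 -0.7525  0.5758]
 [ 0.      0.      0.      1.    ]]
```

View pics/scene0.png

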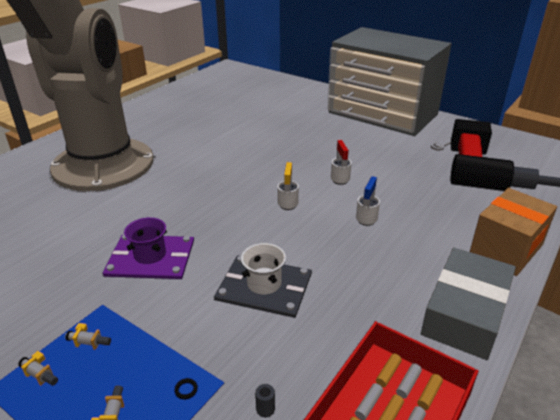

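View pics/side0.png

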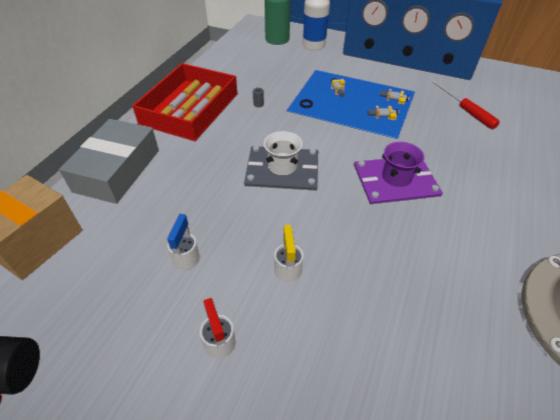

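The scene view shows three cups: yellow (288,188), red (341,163) and blue (368,203). There are two holders: grey (264,272) and purple (149,245). I choose the yellow-barred cup and the grey holder, and will check both in one enlarged crop.

Run:
```python
import cv2,numpy as np
a=cv2.imread("pics/scene0.png");b=cv2.imread("pics/side0.png")
def c(i,x,y,w,h,s): return cv2.resize(i[y:y+h,x:x+w],None,fx=s,fy=s,interpolation=cv2.INTER_CUBIC)
# 400x300 tiles, scale 4 -> 100x75
t=np.vstack([np.hstack([c(a,240,155,100,75,4),c(a,215,240,100,75,4)]),np.hstack([c(b,240,220,100,75,4),c(b,240,130,100,75,4)])])
cv2.imwrite("pics/crop1.png",t)
```

```text
(no output)
```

View pics/crop1.png

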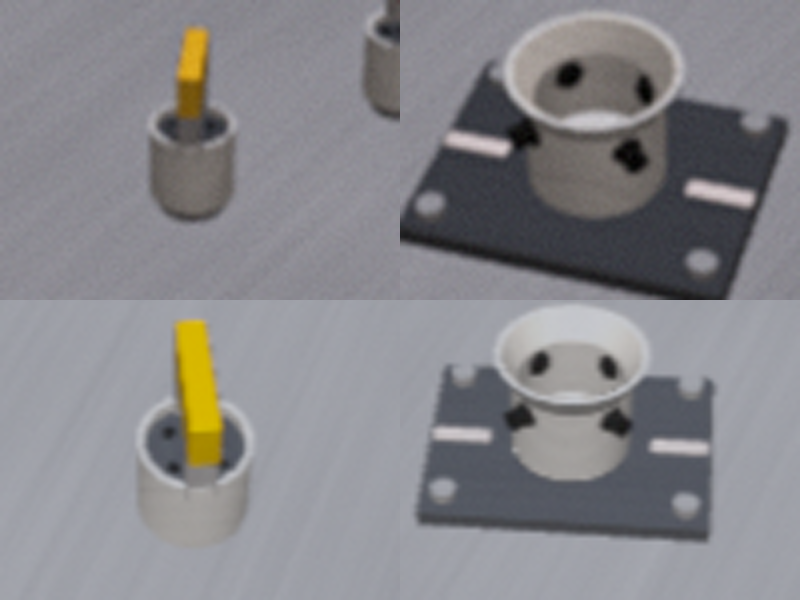

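The crop confirms both choices: the yellow bar on its cup, and the grey holder with its white lines and pads. Next I turn these pixels into positions.

```bash
cat > h.py <<'E'
import numpy as np
from bench import r
def ray(m,p,z):
    K=m["camera_matrix"];T=m["camera_from_world"];R=T[:3,:3];c=-R.T@T[:3,3]
    d=R.T@np.linalg.inv(K)@np.array([p[0],p[1],1.]);return c+d*(z-c[2])/d[2]
E
python3 - <<'E'
from h import *
from scipy.spatial.transform import Rotation as R
S=r.camera_model("scene");D=r.camera_model("side")
o=-.375
for n,z,a,b in [("barfar",.092,(289.5,162.2),(287.5,225.2)),("barnear",.092,(287.5,175.2),(290.75,252.5)),("cuprim",.05,(288.1,186),(288.75,255)),
 ("holdrim",.066,(263.3,258.2),(283,144)),("L",.01,(234.5,276),(255.5,163.75)),("R",.01,(295,288.2),(309.75,166.5)),("red",.092,(342,150),(214,318)),("blue",.092,(371,187),(178,231))]:
    print(n,ray(S,np.add(a,o),z).round(4),ray(D,np.add(b,o),z).round(4))
print(R.from_rotvec(r.get_obs()["orientation"]).as_matrix().round(3))
E
```

```text
barfar [0.445  0.1282 0.092 ] [0.4704 0.0858 0.092 ]
barnear [0.4703 0.0841 0.092 ] [0.4477 0.129  0.092 ]
cuprim [0.4562 0.1071 0.05  ] [0.459  0.1062 0.05  ]
holdrim [ 0.5606 -0.1165  0.066 ] [ 0.5604 -0.1122  0.066 ]
L [ 0.5079 -0.1306  0.01  ] [ 0.6128 -0.0979  0.01  ]
R [ 0.6096 -0.0959  0.01  ] [ 0.5112 -0.1332  0.01  ]
red [0.5067 0.2339 0.092 ] [0.4968 0.2564 0.092 ]
blue [0.6226 0.1383 0.092 ] [0.6109 0.1586 0.092 ]
[[ 0.363 -0.932 -0.001]
 [-0.932 -0.363  0.002]
 [-0.002  0.    -1.   ]]
```

Emit:
arm_command(increments=[[[0.022, 0.04, 0], [0, 0, 0.13], 60], [[0.045, 0.081, 0], [0, 0, 0.26], 60], [[0.068, 0.122, 0], [0, 0, 0.39], 60], [[0.09, 0.163, 0], [0, 0, 0.52], 60], [[0.112, 0.204, 0], [0, 0, 0.65], 60], [[0.135, 0.245, 0], [0, 0, 0.78], 60], [[0.158, 0.286, 0], [0, 0, 0.91], 60], [[0.18, 0.327, 0], [0, 0, 1.04], 60], [[0.205, 0.368, 0], [0, 0, 1.17], 60], [[0.205, 0.41, 0], [0, 0, 1.3], 60]], newtons=90)

```text
clock: 1.1
tcp_pos: [0.4528, -0.2163, 0.2484]
orientation: [-3.136, -0.17, -0.004]
contact_force: [-0.3, 0.2, 0.5]
grip_width: 0.0512
```

Emit:
arm_command(increments=[[[0.001, 0.045, 0], [0, 0, 0.06], 60], [[0.002, 0.09, 0], [0, 0, 0.12], 60], [[0.003, 0.135, 0], [0, 0, 0.18], 60], [[0.004, 0.18, 0], [0, 0, 0.24], 60], [[0.005, 0.225, -0.01], [0, 0, 0.3], 60], [[0.006, 0.27, -0.03], [0, 0, 0.36], 60], [[0.008, 0.31, -0.04], [0, 0, 0.405], 60], [[0.008, 0.3245, -0.05], [0, 0, 0.405], 60], [[0.008, 0.3245, -0.05], [0, 0, 0.405], 60], [[0.008, 0.3245, -0.05], [0, 0, 0.405], 60]])

```text
clock: 2.1
tcp_pos: [0.458, 0.1051, 0.198]
orientation: [3.041, 0.787, -0.002]
contact_force: [-0.1, -0.5, 0.9]
grip_width: 0.0515
```

Run:
```python
from h import *
import cv2
from scipy.spatial.transform import Rotation as R
o=r.get_obs();print(o["tcp_pos"],R.from_rotvec(o["orientation"]).as_matrix().round(3).tolist(),o["joints"])
m=r.camera_model("wrist");np.savez("w1.npz",**m);f=r.grab_frame("wrist");cv2.imwrite("pics/w1.png",f)
```

```text
[0.45795316 0.10510111 0.19803842] [[0.875, 0.485, -0.001], [0.485, -0.875, -0.0], [-0.001, -0.0, -1.0]] [ 0.24217161  0.27263812 -0.68862663  2.0456464   0.22080678  0.89653999
 -0.06130743]
```

View pics/w1.png

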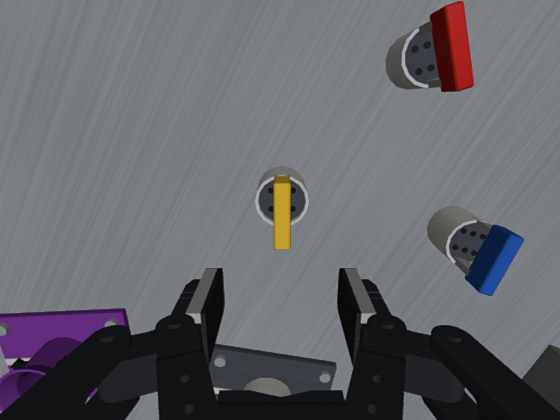

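The wrist view shows the yellow bar vertical in the picture, its top face running from (282.5,183) to (283,249), centred between the fingers. The red cup is at (450,48) and the blue at (495,260), both well clear.

Run:
```python
from h import *
m=np.load("w1.npz")
a=ray(m,(282.5,183),.092);b=ray(m,(283,249),.092);d=b-a
print(a,b,(a+b)/2,np.linalg.norm(d),np.degrees(np.arctan2(d[1],d[0])))
```

```text
[0.44700812 0.1282749  0.092     ] [0.47104722 0.08591925 0.092     ] [0.45902767 0.10709708 0.092     ] 0.04870195038748605 -60.422760065227735
```

Emit:
arm_command(increments=[[[0.001, 0.001, -0.03], [0, 0, 0.01], 60], [[0.001, 0.001, -0.065], [0, 0, 0.01], 60], [[0.001, 0.001, -0.095], [0, 0, 0.01], 60], [[0.001, 0.001, -0.117], [0, 0, 0.01], 60], [[0.001, 0.001, -0.117], [0, 0, 0.01], 30], [[0.001, 0.001, -0.117], [0, 0, 0.01], 5], [[0.001, 0.001, -0.117], [0, 0, 0.01], 0], [[0.001, 0.001, -0.117], [0, 0, 0.01], 0], [[0.001, 0.001, -0.117], [0, 0, 0.01], 0], [[0.001, 0.001, -0.117], [0, 0, 0.01], 0]], newtons=90)

```text
clock: 3.15
tcp_pos: [0.4603, 0.1065, 0.0826]
orientation: [3.037, 0.801, 0.004]
contact_force: [0.6, -2.4, 7.6]
grip_width: 0.0104
```

Emit:
arm_command(increments=[[[0, 0, 0], [0, 0, 0], 0], [[0, 0, 0.01], [0, 0, 0], 0], [[0, 0, 0.03], [0, 0, 0], 0], [[0, 0, 0.06], [0, 0, 0], 0], [[0, 0, 0.09], [0, 0, 0], 0], [[0, 0, 0.11], [0, 0, 0], 0], [[0, 0, 0.12], [0, 0, 0], 0], [[0, 0, 0.12], [0, 0, 0], 0]])

```text
clock: 3.95
tcp_pos: [0.4598, 0.1068, 0.2026]
orientation: [3.037, 0.801, 0.004]
contact_force: [-0.2, 0.5, -1.0]
grip_width: 0.0103
```

Run:
```python
from h import *
import cv2
from scipy.spatial.transform import Rotation as R
o=r.get_obs();print(o["clock"],o["tcp_pos"],R.from_rotvec(o["orientation"]).as_matrix().round(3).tolist(),o["contact_force"],o["grip_width"])
f=r.grab_frame("wrist");g=r.grab_frame("side")
cv2.imwrite("pics/lift.png",np.hstack([cv2.resize(f,(400,300)),cv2.resize(g[130:340,150:430],(400,300))]))
```

```text
3.95 [0.45979572 0.10675029 0.20263485] [[0.87, 0.493, 0.003], [0.493, -0.87, 0.0], [0.002, 0.001, -1.0]] [-0.17117934  0.50822006 -0.96188439] 0.010330054036995117
```

View pics/lift.png

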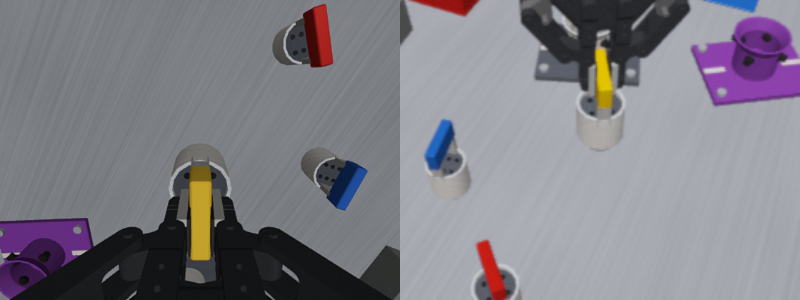

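Emit:
arm_command(increments=[[[0.01, -0.022, 0], [0, 0, -0.08], 0], [[0.025, -0.055, 0], [0, 0, -0.17], 0], [[0.042, -0.092, 0], [0, 0, -0.27], 0], [[0.059, -0.129, 0], [0, 0, -0.37], 0], [[0.076, -0.166, 0], [0, 0, -0.47], 0], [[0.09, -0.198, -0.01], [0, 0, -0.57], 0], [[0.098, -0.215, -0.02], [0, 0, -0.65], 0], [[0.1005, -0.221, -0.03], [0, 0, -0.7], 0], [[0.1005, -0.221, -0.035], [0, 0, -0.7], 0], [[0.1005, -0.221, -0.035], [0, 0, -0.7], 0]])

```text
clock: 5.05
tcp_pos: [0.5584, -0.1142, 0.1644]
orientation: [-3.128, 0.287, 0.006]
contact_force: [0.7, 0.4, -2.6]
grip_width: 0.0105
```

Run:
```python
from h import *
import cv2
from scipy.spatial.transform import Rotation as R
o=r.get_obs();print(o["clock"],o["tcp_pos"],R.from_rotvec(o["orientation"]).as_matrix().round(3).tolist(),o["contact_force"],o["grip_width"],o["joints"])
f=r.grab_frame("scene");g=r.grab_frame("side")
cv2.imwrite("pics/hov.png",np.hstack([cv2.resize(f[210:310,215:315],(400,400),interpolation=2),cv2.resize(g[90:190,235:335],(400,400),interpolation=2)]))
```

```text
5.05 [ 0.55841819 -0.11423817  0.16442674] [[0.983, -0.182, -0.004], [-0.182, -0.983, 0.001], [-0.004, -0.0, -1.0]] [ 0.73166016  0.36215676 -2.61667301] 0.010544466636076746 [ 0.4254693   0.43676671 -0.42395925  1.86385602  0.22466171  0.8917057
 -0.28913466]
```

View pics/hov.png

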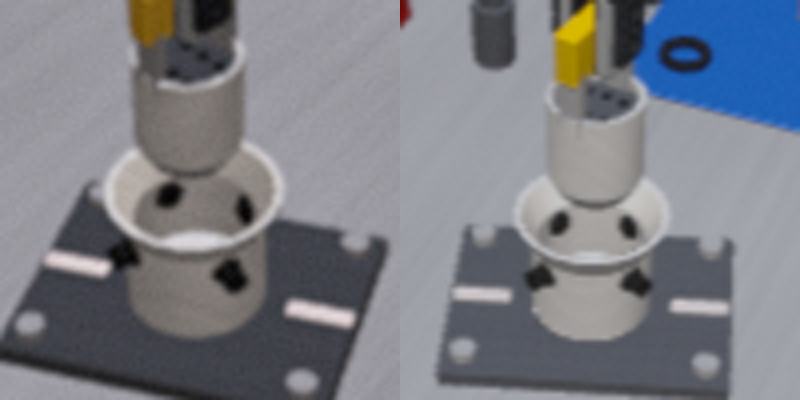

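The cup hangs centred over the grey mouth, with its axis at crop x=190 (rim 194) in the scene view and 596 (rim 592) in the side view, where perspective accounts for the offset. The bar is about 60 degrees off the lines, so I lower it into the mouth.

Emit:
arm_command(increments=[[[0.0015, 0, -0.005], [0, 0, 0], 0], [[0.0015, 0, -0.012], [0, 0, 0], 0], [[0.0015, 0, -0.02], [0, 0, 0], 0], [[0.0015, 0, -0.028], [0, 0, 0], 0], [[0.0015, 0, -0.034], [0, 0, 0], 0], [[0.0015, 0, -0.036], [0, 0, 0], 0], [[0.0015, 0, -0.036], [0, 0, 0], 0], [[0.0015, 0, -0.036], [0, 0, 0], 0]])

```text
clock: 5.95
tcp_pos: [0.5614, -0.1144, 0.1305]
orientation: [-3.128, 0.289, -0.001]
contact_force: [0.1, -0.3, -2.2]
grip_width: 0.0105
```

Emit:
arm_command(increments=[[[0, 0, -0.003], [0, 0, -0.05], 0], [[0, 0, -0.005], [0, 0, -0.11], 0], [[0, 0, -0.007], [0, 0, -0.17], 0], [[0, 0, -0.009], [0, 0, -0.23], 0], [[0, 0, -0.011], [0, 0, -0.29], 0], [[0, 0, -0.013], [0, 0, -0.35], 0], [[0, 0, -0.015], [0, 0, -0.41], 0], [[0, 0, -0.017], [0, 0, -0.47], 0], [[0, 0, -0.019], [0, 0, -0.53], 0], [[0, 0, -0.021], [0, 0, -0.59], 0]])

```text
clock: 6.95
tcp_pos: [0.5616, -0.1153, 0.1112]
orientation: [2.907, -1.189, 0.003]
contact_force: [-4.3, -0.5, 12.6]
grip_width: 0.0104
```

Run:
```python
from h import *
from scipy.spatial.transform import Rotation as R
o=r.get_obs();M=R.from_rotvec(o["orientation"]).as_matrix();print(o["tcp_pos"],np.degrees(np.arctan2(M[1,0],M[0,0])),M[:,2].round(3),o["contact_force"],o["moment"],o["grip_width"],o["joints"])
```

```text
[ 0.56163227 -0.11526126  0.11116336] -44.48965814793961 [ 0.001 -0.002 -1.   ] [-4.2534227  -0.47945654 12.57994641] [-0.36298262  1.29146633  0.27852587] 0.010441323769034625 [ 0.29529341  0.49119127 -0.25984268  1.90402922  0.17774289  0.76715968
 -0.8399196 ]
```

Emit:
arm_command(increments=[[[0, 0, -0.0015], [0, 0, -0.06], 0], [[0, 0, -0.003], [0, 0, -0.12], 0], [[0, 0, -0.0045], [0, 0, -0.18], 0], [[0, 0, -0.006], [0, 0, -0.24], 0], [[0, 0, -0.0075], [0, 0, -0.3], 0], [[0, 0, -0.0085], [0, 0, -0.36], 0], [[0, 0, -0.0095], [0, 0, -0.42], 0], [[0, 0, -0.0105], [0, 0, -0.465], 0], [[0, 0, -0.0115], [0, 0, -0.465], 0], [[0, 0, -0.0115], [0, 0, -0.465], 0]])

```text
clock: 7.95
tcp_pos: [0.5621, -0.1147, 0.1025]
orientation: [-2.557, 1.824, -0.004]
contact_force: [-12.5, 1.7, 35.7]
grip_width: 0.0103
```

Run:
```python
from h import *
import cv2
from scipy.spatial.transform import Rotation as R
o=r.get_obs();M=R.from_rotvec(o["orientation"]).as_matrix();print(o["tcp_pos"],np.degrees(np.arctan2(M[1,0],M[0,0])),M[:,2].round(3),o["contact_force"],o["moment"],o["grip_width"])
f=r.grab_frame("scene");g=r.grab_frame("side")
cv2.imwrite("pics/seat.png",np.hstack([cv2.resize(f[210:310,215:315],(400,400),interpolation=2),cv2.resize(g[90:190,235:335],(400,400),interpolation=2)]))
```

```text
[ 0.56214332 -0.11465045  0.10254612] -71.00630997890714 [ 0.002 -0.001 -1.   ] [-12.48377365   1.70302476  35.70798056] [0.20561397 3.09240217 0.06714863] 0.010271510690043966
```

View pics/seat.png

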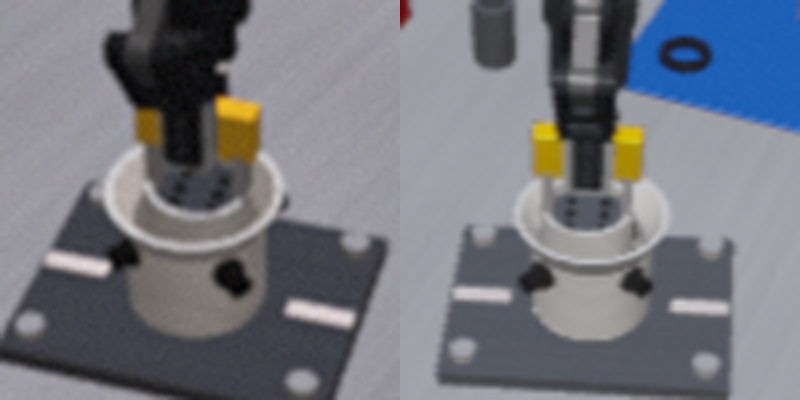

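The bar now lies along the lines, and the force rose from 13 to 36 N at the expected seated height. I ease the press and release.

Emit:
arm_command(increments=[[[0, 0, 0.001], [0, 0, 0], 0], [[-0.001, 0, 0.002], [0, 0, 0], 0], [[-0.001, 0, 0.002], [0, 0, 0], 15], [[-0.001, 0, 0.002], [0, 0, 0], 40], [[-0.001, 0, 0.003], [0, 0, 0], 50], [[-0.001, 0, 0.005], [0, 0, 0], 50], [[-0.001, 0, 0.02], [0, 0, 0], 50], [[-0.001, 0, 0.05], [0, 0, 0], 50], [[-0.001, 0, 0.09], [0, 0, 0], 50], [[-0.001, 0, 0.13], [0, 0, 0], 50]])

```text
clock: 9.05
tcp_pos: [0.56, -0.1143, 0.23]
orientation: [-2.558, 1.824, 0.0]
contact_force: [0.6, -0.1, 0.7]
grip_width: 0.0426
```

Emit:
arm_command(increments=[[[-0.02, -0.03, 0.01], [0, 0, 0], 50], [[-0.04, -0.07, 0.02], [0, 0, 0], 50], [[-0.05, -0.1, 0.02], [0, 0, 0], 50], [[-0.05, -0.1, 0.02], [0, 0, 0], 50], [[-0.05, -0.1, 0.02], [0, 0, 0], 50]])

```text
clock: 9.55
tcp_pos: [0.5102, -0.2148, 0.2487]
orientation: [-2.556, 1.826, -0.001]
contact_force: [0.2, 0.4, 0.2]
grip_width: 0.043
```

Run:
```python
from h import *
import cv2
o=r.get_obs();print(o["clock"],o["tcp_pos"],o["contact_force"],o["grip_width"])
f=r.grab_frame("scene");g=r.grab_frame("side");cv2.imwrite("pics/fs.png",f);cv2.imwrite("pics/fd.png",g)
t=np.hstack([cv2.resize(f[210:310,215:315],(400,400),interpolation=2),cv2.resize(g[90:190,235:335],(400,400),interpolation=2)])
u=np.hstack([cv2.resize(f[130:230,260:460],(400,200)),cv2.resize(g[200:370,120:460],(400,200))])
cv2.imwrite("pics/fin.png",np.vstack([t,u]))
```

```text
9.55 [ 0.51017565 -0.21480152  0.24873579] [0.2220787  0.35627162 0.18423688] 0.042973219284243046
```

View pics/fin.png

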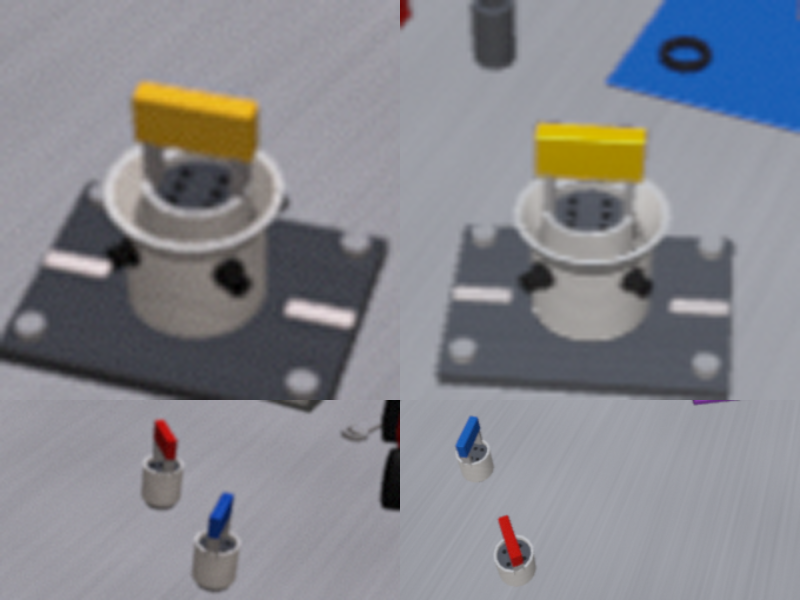

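The picture shows the yellow bar parallel to the white lines, the cup upright and deep in the mouth, and the red and blue cups standing. I check the height and angle numerically.

Run:
```python
from h import *
S=r.camera_model("scene");D=r.camera_model("side")
s=lambda p:(p[0]/4+215-.375,p[1]/4+210-.375)
d=lambda p:((p[0]-400)/4+235-.375,p[1]/4+90-.375)
for z in(.107,.112,.117):
    a=ray(S,s((137,88)),z);b=ray(S,s((257,105)),z);c=ray(D,d((645,132)),z);e=ray(D,d((537,129)),z)
    an=lambda v:np.degrees(np.arctan2(v[1],v[0])).round(1)
    print(z,((a+b)/2).round(4),((c+e)/2).round(4),an(b-a),an(e-c))
```

```text
0.107 [ 0.556  -0.1065  0.107 ] [ 0.5651 -0.1208  0.107 ] 22.0 20.8
0.112 [ 0.5599 -0.1116  0.112 ] [ 0.5625 -0.1145  0.112 ] 22.0 20.8
0.117 [ 0.5638 -0.1167  0.117 ] [ 0.5599 -0.1081  0.117 ] 22.0 20.8
```

```bash
python3 -c "
from bench import r
print(r.hand_in())"
```

```text
the job is handed in; nothing more can be done
None
```

The yellow-barred cup is seated upright in the grey holder with its bar along the white lines, and I handed the job in at about 9.7 s. I started it in the mouth with the bar about 60° off the lines. I then pressed and twisted it down until it bottomed out, let go, and moved the arm clear.

**Seating depth:** Compared with its height on the bench, the cup sat 19.9 mm up, against the 20 mm floor. The push reached about 36 N at the bottom, against about 13 N on the way down, which fits it bottoming out. The last pictures put the bar top about 1.5 mm above the ideal 112 mm, which is within the 2 mm calibration.

**Bar angle:** The gripper angle at release put the bar at 19.0°, and I measured the lines at 19°. The last pictures read it at 21–22°, a 2–3° disagreement that I put down to reading pixels by eye.

**Bystanders:** The red and blue cups were still standing, with no sign of having moved, and the robot was touching nothing at hand-in.

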